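Put the earbud case on charge

TASK

Put the earbud case on charge: with the fingertips push it along its channel in the dock until it sits fully home against the black console, then flip the toggle lever straight behind that same channel away from the open end of the channel, past centre, so that it snaps over and stays. Only push: do not lift the case or tip it up. Leave the other lever, the round power bank, the tray with its keyring and the umbrella handle as they are.

Things in the scene. Friction and masses are not known exactly. Their poses are not given: they have to be found in the camera images.
- dock: Charging dock fixed to the credenza: birch base, dock x -85 to +95 mm, 240 mm wide (y), 10 mm thick, with a matte black steel console across its rear (x +35 to +95 mm), its top 28 mm above the credenza. Origin on the credenza surface, z up; +x runs along its two channels (y = +60 and -60 mm) from their open end, which faces the robot within 0.4 rad, to the console.
- channel_left (a point): Point on the left channel's floor (10 mm above the credenza) at its closed end, mid-width, where the console's front face stops it (dock x +35, y +60 mm). The channel runs 120 mm from here to the open end, 66 mm wide inside, between ribs 6 mm thick and 7 mm tall above the floor. Axes as the dock's.
- channel_right (a point): The same for the right channel (dock y -60 mm).
- case_center (a point): Centre of the white hard-shell earbud case: block with edges rounded 8 mm, 46 mm along the channel, 60 across, 25 tall, about 60 g, loose on the floor of one channel (which one varies), 25 to 58 mm short of the console; it slides easily (about 0.5 N). Axes roughly the dock's. Fully home, the centre is at dock x +12 mm; it lies 22.5 mm above the credenza.
- powerbank_center (a point): Centre of the round grey power bank (disc 58 mm across, 14 mm tall, 90 g), loose in the other channel. To be left where it is.
- lever_left (a joint): Angle (rad) of the steel bat-shaped toggle lever behind the left channel. 0: off, leaning 0.45 rad towards the open end of the channel; 0.9: on, leaning 0.45 rad the other way (dock +x). Its over-centre mechanism throws it to the nearer stop from either side of centre (0.45). Half-way up or higher it takes 2 to 4 N to start it.
- lever_right (a joint): The same for the identical lever behind the right channel (dock y = -60 mm).
- lever_left_tip (a point): Tip of the left lever, on its axis. Off: dock x about +49 mm, 67 mm above the credenza; on: dock x about +87 mm, same height. The lever is 43 mm long, 7 mm thick at the foot, 11 mm near the tip, pivoted on the console's top (dock x +68, y +60 mm, 28 mm above the credenza), swinging in the dock's x-z plane.
- lever_right_tip (a point): The same for the right lever (dock y -60 mm).
- tray: White porcelain tray, 150 x 120 mm, 20 mm tall, origin under its centre, lying beside the dock's left side. Bystander.
- keyring: Steel keyring with two keys, about 80 mm long, lying in the tray; origin at its underside. Bystander.
- umbrella_handle: Black plastic J-shaped umbrella handle, about 145 x 85 mm, 24 mm thick, lying flat beside the dock's right side; origin under its middle. Bystander.
Mind the look-alikes: they are no part of the job. What is meant by the part that bears case_center is not red or yellow, and is the smaller of those in its own colour.

How it is judged:
On the way, in this order (a step that is already met when the one before it is completed fails the run):
1. the earbud case is home against the console, both levers still off (x of case_center in the frame of dock above 0.008 m and z of case_center in the frame of dock between 0.018 and 0.027 m and (y of case_center in the frame of dock between 0.05 and 0.07 m or y of case_center in the frame of dock between -0.07 and -0.05 m) and value of joint each of lever_left, lever_right below 0.2 rad), for 0.2 s.
2. the lever behind the case's channel has snapped over (x of case_center in the frame of dock above 0.008 m and z of case_center in the frame of dock between 0.018 and 0.027 m and ((y of case_center in the frame of dock between 0.05 and 0.07 m and value of joint lever_left above 0.8 rad and value of joint lever_right below 0.1 rad) or (y of case_center in the frame of dock between -0.07 and -0.05 m and value of joint lever_right above 0.8 rad and value of joint lever_left below 0.1 rad))), for 0.2 s.
At the end, for the whole second after the job is handed in: The case lies flat in its channel within 4 mm of the console, at rest; the lever behind it is on (above 0.8 rad) and the other lever off (below 0.1 rad) (all of step 2 and linear speed of case below 0.02 m/s); the robot touches nothing.
It fails at once if the earbud case is lifted more than about 10 mm or tipped up (z of case_center in the frame of dock above 0.033 m or angle between case_center's own z axis and vertical above 0.5 rad).
It fails at once if the wrong lever is flipped ((y of case_center in the frame of dock between 0.05 and 0.07 m and value of joint lever_right above 0.45 rad) or (y of case_center in the frame of dock between -0.07 and -0.05 m and value of joint lever_left above 0.45 rad)).
It fails at once if the power bank is moved more than 15 mm (distance of powerbank_center from where it was at the start of the episode above 0.015 m).
It fails at once if the tray, keyring or umbrella handle is moved more than 20 mm (distance of any of tray, keyring, umbrella_handle from where it was at the start of the episode above 0.02 m).
It also fails if it takes over 38 s, if anything falls off the work surface, if the arm or the gripper's body presses on something with over 40 N, if the wrist force passes 120 N, or if a joint passes its speed limit or range.

ROBOT

A 6-joint arm with a two-finger parallel gripper is mounted at the origin on the work surface. World frame = base frame: x ahead of the robot, y to its left, z up, the work surface at z = 0. Lengths are in m, angles in rad, forces in N, time in s.
With the tool pointing down it reaches from about 0.4 to 0.925 m from the base axis. Payload 12.5 kg.
Tool frame: the origin (TCP) lies on the centre line of the jaws, within the pads' length; the fingertips stand 11 mm ahead of it and the grasp point (between the pads) lies 8 mm behind it; z points along the fingers, y is the direction in which the jaws open and shut (so a half turn about z gives the same grasp; the last joint's range is limited). The gripper opens to 95 mm and grips with 3 to 60 N. Pads are 20 mm wide; open, the fingers measure 119 mm over their backs; the gripper's body (75 mm by 180 mm) begins 59 mm behind the grasp point.
Start: joints at [-1.371, 0.491, 1.559, -0, 1.092, -0.106], TCP at [0.188, -0.596, 0.226] pointing down, gripper open.
Joint ranges: [-3.1, 3.1], [-0.84, 2.19], [0.05, 2.79], [-1.13, 4.28], [0.06, 2.93], [-2.69, 2.69]. Speed limits (rad/s): [2.22, 2.22, 2.79, 3.14, 3.14, 3.14].

INTERFACE

Orientations are given as a rotation vector (axis times angle).
In Python, from workcell import arm gives the robot as it stands. The module is installed in compiled form; this text tells all that it offers.
- The arm moves only by the tool jog_arm, never from a script. Its argument "increments" is one flat list of numbers, 5 for each row, row after row: the finger opening in m, from 0 to 0.0951, then the shift along the tool's x, y, z in m, then the turn about the tool's z in rad. In form: [grip, x, y, z, twist, grip, x, y, z, twist, ...]. A call has 1 to 5 rows; each row is the pose to reach, as a shift and turn from the pose commanded when the call began, along the tool's axes at that moment; what a row does not reach only later rows make up. A row lasts 1/8 s, in which the tool goes at most 62.5 mm and 10.7 degrees, less where a joint would pass 70% of its speed; a pose out of reach is approached as far as the arm can. A call with a gripper value outside its range is refused whole. The fingers move at their own pace and stop on an object; the grip force is fixed at half the most. Time passes only in rows, so rows that repeat a pose let the fingers close. It gives the time, the measured TCP pose, the force and the opening at its end, in the units of the state.
- arm.state(): the state, without advancing time (a new reading comes with each control period).
- arm.camera(name): name is "scene" or "top" or "wrist"; returns the picture (384x512x3 uint8, red, green, blue); there is no depth.
- arm.calibration(name): a dict with "fx", "fy", "cx", "cy" (pixels), "pose" (4x4, takes a point from camera to world coordinates). Camera axes: x right, y up, looking along -z (the intrinsics and any distortion apply to the point x, -y, -z); pixel columns grow to the right and rows downward; lengths in m; the calibration is good to about 2 mm. A picture is of the moment at which its call begins: read the wrist's pose just before it. calibration takes no time and is no camera call; for the wrist camera it gives the pose at the moment of the call.
- arm.finish_job(): hands the job in, once; it reports no verdict.
The state is a dict: "t": time; "joints": joint angles; "joint_vel": joint speeds; "joint_torque": joint torques, N m; "ee_pos": TCP position; "tcp_rot": TCP orientation; "contact_force": force on the tool from outside, world axes, zero at the start; "torque": the same for the moment, N m; "width": opening from 0.0 (shut) to 1.0 (fully open).
Only numpy, scipy, OpenCV 4.12 (cv2) and the standard library are available. Lean on these libraries where they do the work, as an engineer would, in place of code of your own. Each camera call takes 0.05 s, during which the arm holds its last target.

## Working session

There is one attempt and no reset: what is moved stays moved. The work goes in short steps, Python scripts to look and compute and a tool call to move; the robot and the scene stay as the last step left them, time stands still between calls to the robot, and variables do not carry over. Pictures are saved under pics/ and viewed, and the job is handed in when it is done.

Besides the shell and the picture viewer there is one more tool, called after "Emit:" as name(argument=value, ...) on one line, values as JSON. jog_arm: Moves the arm, as the interface text tells. Its arguments: {"type":"object","properties":{"increments":{"type":"array","items":{"type":"number"}}},"required":["increments"]}

```bash
mkdir -p pics
python3 - <<'E'
from workcell import arm
import cv2
for n in ("scene","top"):
    p=arm.camera(n); cv2.imwrite(f"pics/{n}0.png",p[:,:,::-1])
    c=arm.calibration(n); print(n,c)
print(arm.state())
E
```

```text
scene {'fx': 352.401492512125, 'fy': 352.401492512125, 'cx': 251.3455466828542, 'cy': 188.73382482001156, 'pose': array([[-0.6809174 , -0.50216782,  0.53308439,  0.9908906 ],
       [ 0.73231109, -0.45843174,  0.50354822,  0.47366651],
       [-0.00848291,  0.73325836,  0.67989722,  0.6556215 ],
       [ 0.        ,  0.        ,  0.        ,  1.        ]])}
top {'fx': 431.39249178816624, 'fy': 431.39249178816624, 'cx': 251.03462106442635, 'cy': 193.3092437642046, 'pose': array([[ 0.00716065,  0.9972294 , -0.07404217,  0.44555708],
       [-0.99996939,  0.00737444,  0.00261436,  0.04107728],
       [ 0.00315314,  0.07402118,  0.99725168,  1.25443797],
       [ 0.        ,  0.        ,  0.        ,  1.        ]])}
{'t': 0.1, 'joints': array([-1.37058774e+00,  4.91481278e-01,  1.55937265e+00,  7.86625152e-06,
        1.09169308e+00, -1.05579272e-01]), 'joint_vel': array([-1.36036914e-03, -1.05404986e-03, -1.46700973e-03,  6.54034476e-04,
        1.18511550e-03, -1.40610665e-05]), 'joint_torque': array([ 2.32417035e-03, -6.13625550e+01, -2.58605897e+01,  6.94131874e-02,
        4.70574468e-02, -5.34573303e-05]), 'ee_pos': array([ 0.18814969, -0.5958031 ,  0.22513682]), 'tcp_rot': array([-3.10400270e+00, -4.78310357e-01,  5.99343974e-05]), 'contact_force': array([ 0.41187654,  0.08125062, -0.2952812 ]), 'torque': array([-0.02252869, -0.01180982, -0.02414111]), 'width': 0.9982235984389627}
```

View pics/scene0.png

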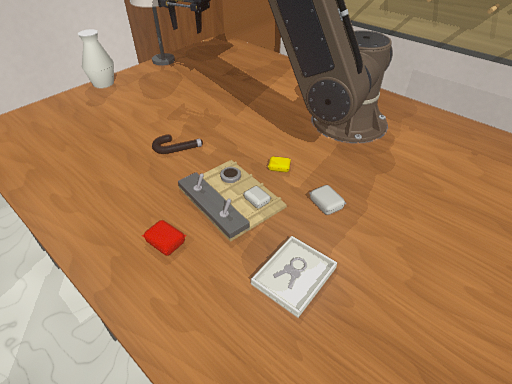

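View pics/top0.png

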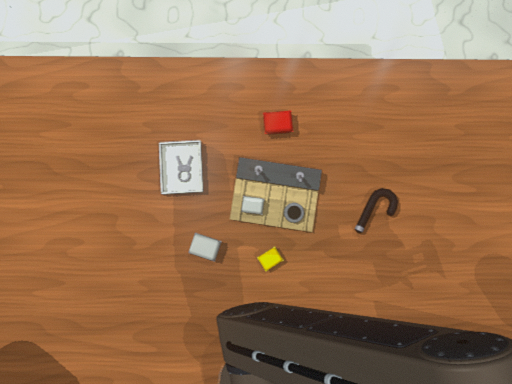

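The case (top view ~(253,205)) is in the left channel. The power bank (294,212) is in the right one, and both levers lean towards the robot. The white block outside at (205,247) is a decoy. Next I'll measure.

```bash
cat > h.py <<'E'
import numpy as np, cv2
def ray(c,u,v):
    d=np.array([(u-c['cx'])/c['fx'],-(v-c['cy'])/c['fy'],-1.]); P=c['pose']
    return P[:3,3],P[:3,:3]@d
def onz(c,u,v,z):
    o,d=ray(c,u,v); return o+d*(z-o[2])/d[2]
def proj(c,p):
    P=c['pose']; q=P[:3,:3].T@(np.asarray(p)-P[:3,3])
    return np.array([c['cx']+c['fx']*q[0]/-q[2], c['cy']-c['fy']*q[1]/-q[2]])
E
python3 - <<'E'
import cv2
p=cv2.imread("pics/top0.png"); cv2.imwrite("pics/topc.png",cv2.resize(p[145:245,220:335],None,fx=6.5,fy=6,interpolation=cv2.INTER_CUBIC)[:600])
p=cv2.imread("pics/scene0.png"); cv2.imwrite("pics/scenec.png",cv2.resize(p[150:250,170:300],None,fx=6,fy=6,interpolation=cv2.INTER_CUBIC))
E
```

```text
(no output)
```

View pics/topc.png

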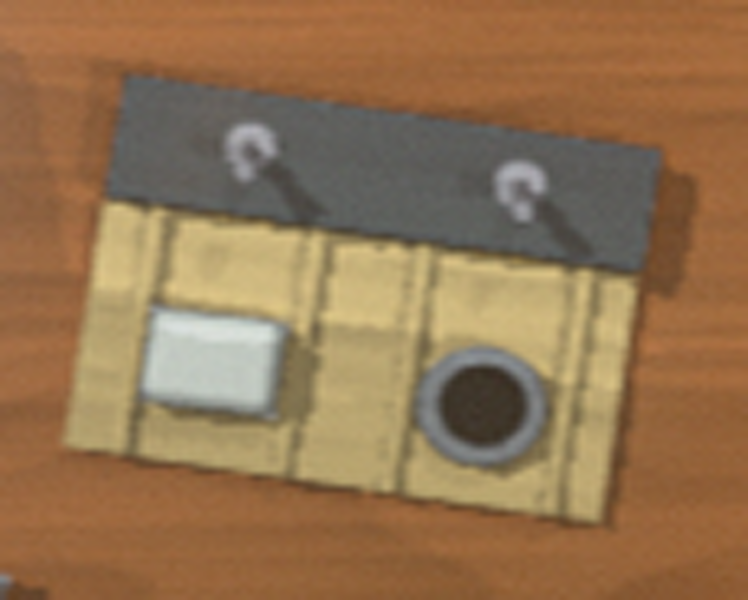

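View pics/scenec.png

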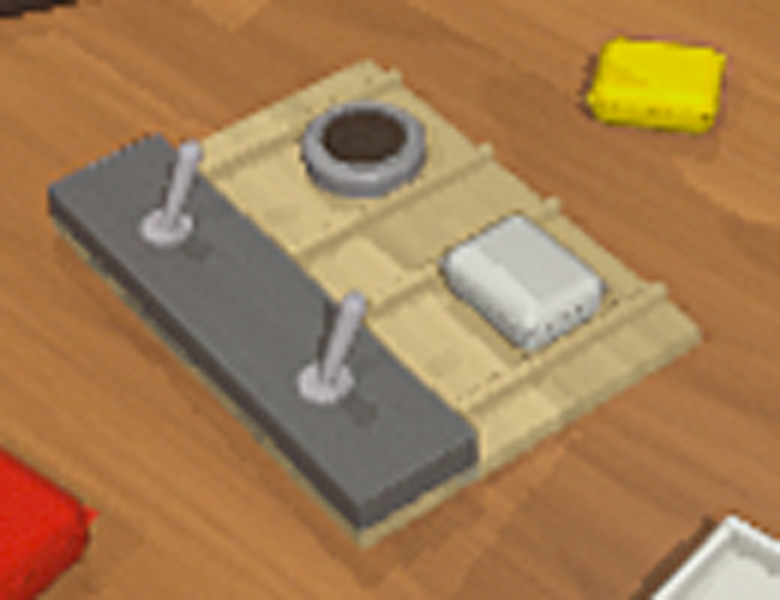

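```bash
cat >> h.py <<'E'
def fit(src,dst):
    src=np.array(src);dst=np.array(dst);a=src.mean(0);b=dst.mean(0)
    U,S,V=np.linalg.svd((src-a).T@(dst-b)); R=V.T@U.T
    assert np.linalg.det(R)>0
    t=b-R@a; return R,t,dst-(src@R.T+t)
E
python3 - <<'E'
from workcell import arm
from h import *
np.set_printoptions(precision=4,suppress=True)
c=arm.calibration("top"); s=arm.calibration("scene")
f=lambda x,y:(x/6.5+220-.4,y/6+145-.4)
M=[((95,120),.028,(127,75)),((95,-120),.028,(662,150)),((35,120),.028,(107,198)),((35,-120),.028,(638,273)),((-85,120),.01,(65,447)),((-85,-120),.01,(607,523))]
src=[np.array(m[0])/1000 for m in M]; dst=[onz(c,*f(*m[2]),m[1])[:2] for m in M]
R,t,r=fit(src,dst); print("top",R,t,np.arctan2(R[1,0],R[0,0])); print(r*1000)
g=lambda x,y:(x/6+170-.4,y/6+150-.4)
M=[((95,120),.028,(365,515)),((95,-120),.028,(48,188)),((35,120),.028,(475,440)),((35,-120),.028,(157,135)),((-85,120),.01,(700,332)),((-85,-120),.01,(368,62))]
src=[np.array(m[0])/1000 for m in M]; dst=[onz(s,*g(*m[2]),m[1])[:2] for m in M]
R2,t2,r=fit(src,dst); print("scene",R2,t2,np.arctan2(R2[1,0],R2[0,0])); print(r*1000)
tp=[(147,308),(290,322),(277,418),(140,402)]
p=onz(c,*f(*np.mean(tp,0)),.03)[:2]; print("case",p,R.T@(p-t))
for pt in [(160,308),(290,322),(277,415),(140,398)]: print(R.T@(onz(c,*f(*pt),.025)[:2]-t))
p=onz(c,*f(248,143),.067)[:2]; print("leverL",p,R.T@(p-t))
p=onz(c,*f(520,180),.067)[:2]; print("leverR",p,R.T@(p-t))
p=onz(s,*g(355,300),.067)[:2]; print("leverL sc",p,R2.T@(p-t2))
p=onz(c,*f(482,405),.024)[:2]; print("pb",p,R.T@(p-t))
E
```

```text
top [[ 0.99    0.1409]
 [-0.1409  0.99  ]] [ 0.5296 -0.0319] -0.14134250347834043
[[-0.0418 -0.7799]
 [-0.548   0.7939]
 [ 0.1718 -0.9827]
 [-0.1338  3.1741]
 [ 0.684   0.1323]
 [-0.1322 -2.3377]]
scene [[ 0.9892  0.1463]
 [-0.1463  0.9892]] [ 0.5355 -0.0269] -0.14678253232215857
[[-0.5874  2.738 ]
 [-1.994   0.7379]
 [ 2.5515 -1.1676]
 [ 0.2671 -0.0642]
 [ 0.0311 -1.015 ]
 [-0.2684 -1.2291]]
case [0.5032 0.0336] [-0.0354  0.0612]
[-0.013   0.0882]
[-0.0111  0.0308]
[-0.0557  0.03  ]
[-0.0566  0.0905]
leverL [0.603  0.0198] [0.0654 0.0616]
leverR [ 0.5867 -0.0962] [ 0.0656 -0.0556]
leverL sc [0.5934 0.0239] [0.0498 0.0587]
pb [ 0.4841 -0.0844] [-0.0377 -0.0583]
```

```bash
cat >> h.py <<'E'
from scipy.spatial.transform import Rotation as Ro
TH=-0.143; T0=np.array([0.5325,-0.0295])
def d2w(x,y,T=T0,th=TH):
    c,s=np.cos(th),np.sin(th); return np.array([T[0]+c*x-s*y,T[1]+s*x+c*y])
def w2d(p,T=T0,th=TH):
    c,s=np.cos(th),np.sin(th); q=np.asarray(p)[:2]-T; return np.array([c*q[0]+s*q[1],-s*q[0]+c*q[1]])
def shift(st,p):
    R=Ro.from_rotvec(st['tcp_rot']).as_matrix(); return R.T@(np.asarray(p)-st['ee_pos'])
def rep(st):
    R=Ro.from_rotvec(st['tcp_rot']).as_matrix()
    print('t',round(st['t'],2),'pos',st['ee_pos'].round(4),'dock',w2d(st['ee_pos']).round(4),'yawx',round(float(np.arctan2(R[1,0],R[0,0])),4),'tilt',R[:,2].round(3),'F',st['contact_force'].round(2),'w',round(st['width'],3))
E
python3 - <<'E'
from workcell import arm
from h import *
np.set_printoptions(precision=4,suppress=True)
st=arm.state(); rep(st)
c=arm.calibration("top")
print("yellow",[onz(c,u,v,.02) for u,v in((270,259),)],'decoy',onz(c,205,247,.02))
for p in [(.40,-.35,.226),(*d2w(-.110,.06),.226),(*d2w(-.09,.06),.15)]: print(p,shift(st,p))
E
```

```text
t 0.1 pos [ 0.1881 -0.5958  0.2251] dock [-0.2601 -0.6096] yawx 0.3058 tilt [-0.     0.001 -1.   ] F [ 0.41  0.08 -0.3 ] w 0.998
yellow [array([ 0.3507, -0.0173,  0.02  ])] decoy [0.3832 0.1676 0.02  ]
(0.4, -0.35, 0.226) [ 0.276  -0.1706 -0.0007]
(np.float64(0.4321735675459208), np.float64(0.045564019017349966), 0.226) [ 0.4258 -0.5382 -0.0003]
(np.float64(0.4519694257764809), np.float64(0.04271375641268278), 0.15) [ 0.4438 -0.5294  0.0757]
```

Emit:
jog_arm(increments=[0.02,0.05,-0.03,0,0.1,0.02,0.1,-0.06,0,0.2,0.02,0.15,-0.09,0,0.3,0.02,0.2,-0.12,0,0.4,0.02,0.25,-0.155,0,0.449])

```text
t: 0.72
ee_pos: [0.3809, -0.3715, 0.2255]
tcp_rot: [-3.133, 0.229, 0.0]
contact_force: [-0.2, -0.9, -0.1]
width: 0.529
```

Run:
```python
from workcell import arm
from h import *
st=arm.state(); rep(st)
print(shift(st,(*d2w(-.110,.06),.226)))
```

```text
t 0.72 pos [ 0.3809 -0.3715  0.2255] dock [-0.1013 -0.3601] yawx -0.1459 tilt [-0.  0. -1.] F [-0.23 -0.89 -0.08] w 0.529
[-0.00990457 -0.42004592 -0.0005023 ]
```

Emit:
jog_arm(increments=[0.02,0,-0.055,0,0,0.02,0,-0.11,0,0,0.02,0,-0.165,0,0,0.02,0,-0.22,0,0,0.02,0,-0.28,0,0])

```text
t: 1.35
ee_pos: [0.4198, -0.0942, 0.2256]
tcp_rot: [3.133, -0.226, 0.0]
contact_force: [0.5, 0.6, 0.4]
width: 0.21
```

Emit:
jog_arm(increments=[0.02,0,-0.055,0,0,0.02,0,-0.1,0,0,0.02,0,-0.135,0,0,0.02,0,-0.135,0,0])

```text
t: 1.85
ee_pos: [0.439, 0.0395, 0.2254]
tcp_rot: [3.134, -0.22, -0.001]
contact_force: [-0.4, -1.1, -0.4]
width: 0.21
```

Run:
```python
from workcell import arm
from h import *
st=arm.state(); rep(st)
c=arm.calibration("wrist"); p=arm.camera("wrist"); cv2.imwrite("pics/w1.png",p[:,:,::-1]); np.save("w1.npy",c['pose']); print(c)
p=arm.camera("scene"); cv2.imwrite("pics/s1.png",p[:,:,::-1])
```

```text
t 1.85 pos [0.439  0.0395 0.2254] dock [-0.1023  0.055 ] yawx -0.14 tilt [-0.  0. -1.] F [-0.41 -1.05 -0.44] w 0.21
{'fx': 298.3821410364036, 'fy': 298.3821410364036, 'cx': 254.94763155715367, 'cy': 188.41911860664098, 'pose': array([[-1.39403835e-01,  9.56861159e-01,  2.54918209e-01,
         5.11132573e-01],
       [-9.90235401e-01, -1.34874345e-01, -3.52528352e-02,
         2.96599224e-02],
       [ 6.49857865e-04, -2.57343415e-01,  9.66319794e-01,
         3.84754999e-01],
       [ 0.00000000e+00,  0.00000000e+00,  0.00000000e+00,
         1.00000000e+00]])}
```

View pics/w1.png

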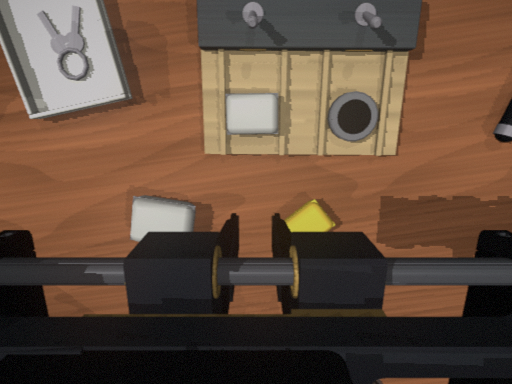

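View pics/s1.png

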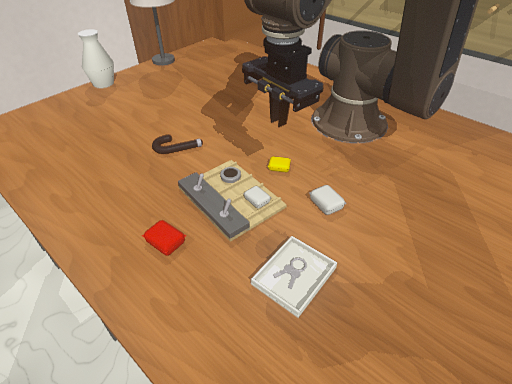

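The wrist view shows the dock clearly: base front corners at (204,154) and (396,156), and console front edge at y≈48. I'll fit the dock pose from it.

Run:
```python
import cv2
p=cv2.imread("pics/w1.png"); cv2.imwrite("pics/w1c.png",cv2.resize(p[0:165,190:425],None,fx=3.4,fy=3.4,interpolation=cv2.INTER_CUBIC))
```

```text
(no output)
```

View pics/w1c.png

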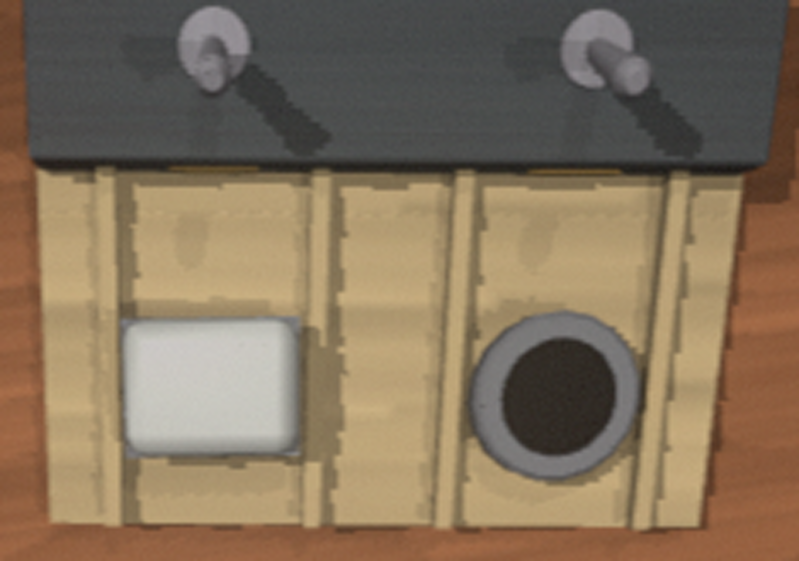

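Run:
```python
from workcell import arm
from h import *
np.set_printoptions(precision=4,suppress=True)
c=arm.calibration("wrist"); c['pose']=np.load("w1.npy")
f=lambda x,y:(x/3.4+190-.35,y/3.4-.35)
M=[((35,120),.028,(33,160)),((35,-120),.028,(766,163)),((-85,120),.01,(50,524)),((-85,-120),.01,(700,527)),((35,120),.010,(37,172)),((35,-120),.010,(743,176))]
src=[np.array(m[0])/1000 for m in M]; dst=[onz(c,*f(*m[2]),m[1])[:2] for m in M]
R,t,r=fit(src,dst); th=np.arctan2(R[1,0],R[0,0]);print(t,th); print(r*1000)
q=lambda u,v,z:print(w2d(onz(c,*f(u,v),z),t,th))
print('case corners');[q(u,v,.0225) for u,v in((122,318),(300,318),(299,459),(123,457))]
print('lever tips');q(212,72,.067);q(632,75,.067)
print('foot');q(213,47,.03);q(598,48,.03)
print('tcp',w2d(arm.state()['ee_pos'],t,th))
```

```text
[ 0.533  -0.0314] -0.1443270781464485
[[ 0.1346 -1.6129]
 [ 0.7641  1.3554]
 [-0.2052  0.6305]
 [-0.4416 -0.5576]
 [-0.016   0.3146]
 [-0.236  -0.13  ]]
case corners
[-0.0129  0.0912]
[-0.0126  0.0306]
[-0.0601  0.0298]
[-0.0596  0.0918]
lever tips
[0.0512 0.0603]
[ 0.051  -0.0582]
foot
[0.0678 0.0603]
[ 0.068  -0.0602]
tcp [-0.103   0.0549]
```

```bash
sed -i 's/^TH=.*/TH=-0.1443; T0=np.array([0.533,-0.0314])/' h.py
python3 - <<'E'
from workcell import arm
from h import *
st=arm.state(); rep(st); print(shift(st,(*d2w(-.095,.0605),.031)))
E
```

```text
t 1.95 pos [0.439  0.0378 0.2255] dock [-0.103   0.0549] yawx -0.1422 tilt [-0. -0. -1.] F [ 0.49 -0.67 -0.15] w 0.214
[ 0.00805113 -0.00561799  0.1944549 ]
```

Emit:
jog_arm(increments=[0.02,0,-0.0055,0.055,0.002,0.02,0,-0.0055,0.11,0.002,0.02,0,-0.0055,0.16,0.002,0.02,0,-0.0055,0.194,0.002,0.02,0,-0.0055,0.194,0.002])

```text
t: 2.58
ee_pos: [0.4389, 0.0422, 0.03]
tcp_rot: [3.133, -0.23, -0.007]
contact_force: [1.0, 0.4, 0.9]
width: 0.211
```

Run:
```python
from workcell import arm
from h import *
st=arm.state(); rep(st)
```

```text
t 2.58 pos [0.4389 0.0422 0.03  ] dock [-0.1037  0.0593] yawx -0.1468 tilt [-0.005  0.    -1.   ] F [0.97 0.41 0.9 ] w 0.211
```

Emit:
jog_arm(increments=[0.02,0.015,0,0,0,0.02,0.028,0,0,0,0.02,0.036,0,0,0,0.02,0.044,0,0,0,0.02,0.052,0,0,0])

```text
t: 3.2
ee_pos: [0.4918, 0.0357, 0.0318]
tcp_rot: [3.133, -0.228, 0.0]
contact_force: [0.1, 0.4, 0.4]
width: 0.209
```

Emit:
jog_arm(increments=[0.02,0.006,0,0,0,0.02,0.012,0,0,0,0.02,0.018,0,0,0,0.02,0.024,0,0,0,0.02,0.024,0,0,0])

```text
t: 3.82
ee_pos: [0.5156, 0.0322, 0.0316]
tcp_rot: [3.133, -0.228, 0.001]
contact_force: [-0.8, -0.3, -0.3]
width: 0.211
```

Run:
```python
from workcell import arm
from h import *
st=arm.state(); rep(st)
c=arm.calibration("wrist"); p=arm.camera("wrist"); cv2.imwrite("pics/w2.png",p[:,:,::-1])
p=arm.camera("scene"); cv2.imwrite("pics/s2.png",cv2.resize(p[150:250,170:300,::-1],None,fx=6,fy=6,interpolation=cv2.INTER_CUBIC))
```

```text
t 3.83 pos [0.5156 0.0322 0.0316] dock [-0.0264  0.0604] yawx -0.1453 tilt [ 0. -0. -1.] F [-0.83 -0.35 -0.35] w 0.211
```

View pics/s2.png

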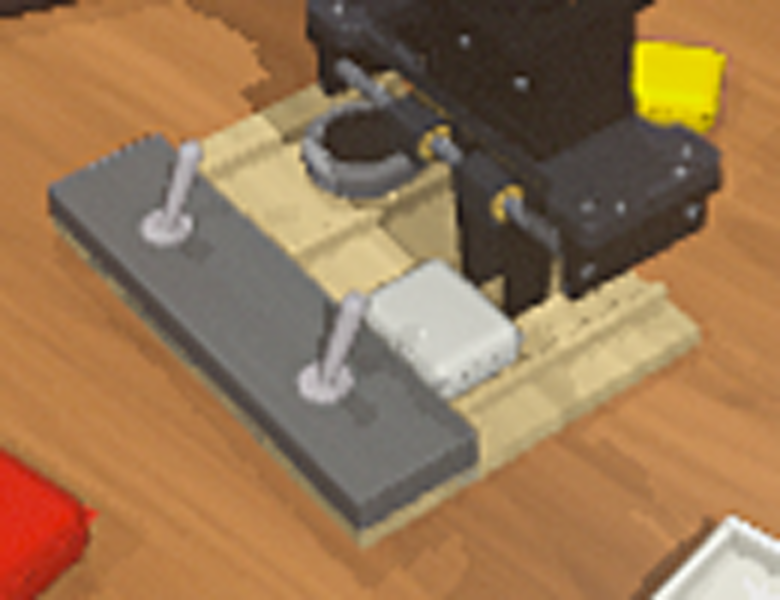

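View pics/w2.png

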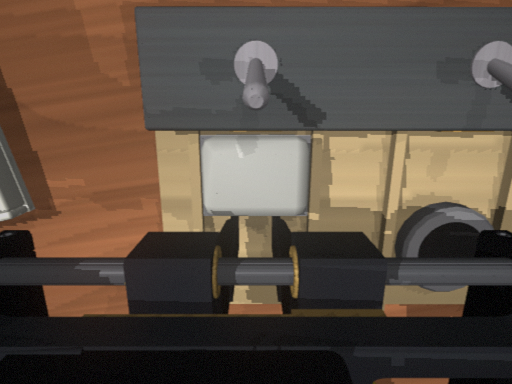

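The case is sliding straight and is a few mm short of the console. I'll press on gently and watch the force.

Emit:
jog_arm(increments=[0.02,0.002,0,0,0,0.02,0.004,0,0,0,0.02,0.005,0,0,0])

```text
t: 4.3
ee_pos: [0.519, 0.0317, 0.0315]
tcp_rot: [3.133, -0.228, -0.004]
contact_force: [-7.4, 2.3, 6.2]
width: 0.211
```

Emit:
jog_arm(increments=[0.02,0.001,0,0,0,0.02,0.001,0,0,0])

```text
t: 4.55
ee_pos: [0.519, 0.0317, 0.0315]
tcp_rot: [3.133, -0.228, -0.007]
contact_force: [-8.1, 2.1, 7.0]
width: 0.209
```

Emit:
jog_arm(increments=[0.02,0.001,0,0,0,0.02,0.001,0,0,0])

```text
t: 4.8
ee_pos: [0.5191, 0.0317, 0.0315]
tcp_rot: [3.133, -0.228, -0.01]
contact_force: [-12.1, 2.2, 9.5]
width: 0.209
```

The tool has stalled against a rising force, so the case is home. Now I'll back straight off, close the fingers and look.

Emit:
jog_arm(increments=[0.02,-0.008,0,0,0,0.02,-0.025,0,0,0,0.0,-0.04,0,-0.02,0,0.0,-0.04,0,-0.045,0,0.0,-0.04,0,-0.045,0])

```text
t: 5.42
ee_pos: [0.4834, 0.037, 0.0779]
tcp_rot: [3.133, -0.228, 0.006]
contact_force: [0.1, 0.0, -0.4]
width: 0.003
```

Run:
```python
from workcell import arm
from h import *
st=arm.state(); rep(st); print(shift(st,(*d2w(.025,.0605),.0600)))
c=arm.calibration("wrist"); np.save("w3.npy",c['pose']);p=arm.camera("wrist"); cv2.imwrite("pics/w3.png",p[:,:,::-1])
```

```text
t 5.42 pos [0.4834 0.037  0.0779] dock [-0.059   0.0605] yawx -0.1451 tilt [ 0.004 -0.    -1.   ] F [ 0.08  0.03 -0.44] w 0.003
[ 8.38865573e-02 -4.10080938e-05  1.82111200e-02]
```

View pics/w3.png

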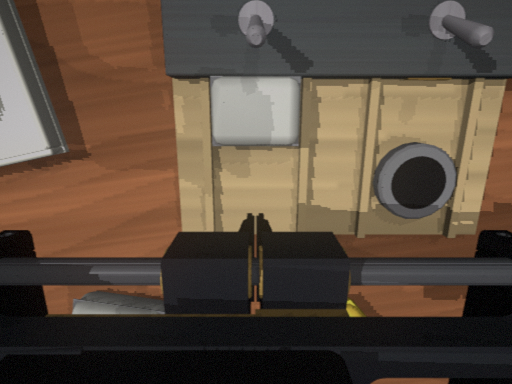

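Run:
```python
from workcell import arm
from h import *
c=arm.calibration("wrist"); c['pose']=np.load("w3.npy")
for u,v in((213,146),(300,146)): print(w2d(onz(c,u,v,.0225)).round(4))
```

```text
[-0.0117  0.0908]
[-0.0117  0.0283]
```

Emit:
jog_arm(increments=[0.0,0.03,0,0.01,0,0.0,0.06,0,0.018,0,0.0,0.08,0,0.018,0,0.0,0.084,0,0.018,0])

```text
t: 5.98
ee_pos: [0.566, 0.0247, 0.0573]
tcp_rot: [3.133, -0.228, -0.001]
contact_force: [1.3, 1.0, -0.3]
width: -0.001
```

The case's rear edge is at dock x -11.7 mm, so its centre is about +11.3 mm, which is home. Now the lever.

Emit:
jog_arm(increments=[0.0,0.008,0,0,0,0.0,0.014,0,0,0,0.0,0.02,0,0,0,0.0,0.026,0,0,0,0.0,0.032,0,0,0])

```text
t: 6.6
ee_pos: [0.5979, 0.0202, 0.0587]
tcp_rot: [3.133, -0.228, 0.001]
contact_force: [0.3, 0.1, -0.6]
width: 0.006
```

Emit:
jog_arm(increments=[0.0,0.004,0,0,0,0.0,0.008,0,0,0,0.0,0.008,0,0,0])

```text
t: 6.98
ee_pos: [0.6035, 0.0193, 0.0583]
tcp_rot: [3.133, -0.228, -0.007]
contact_force: [-8.8, 1.6, 5.2]
width: 0.005
```

Run:
```python
from workcell import arm
from h import *
st=arm.state(); rep(st)
p=arm.camera("scene"); cv2.imwrite("pics/s4.png",cv2.resize(p[150:250,170:300,::-1],None,fx=6,fy=6,interpolation=cv2.INTER_CUBIC))
```

```text
t 6.97 pos [0.6035 0.0193 0.0583] dock [0.0625 0.0603] yawx -0.1451 tilt [-0.005  0.    -1.   ] F [-8.82  1.61  5.23] w 0.005
```

View pics/s4.png

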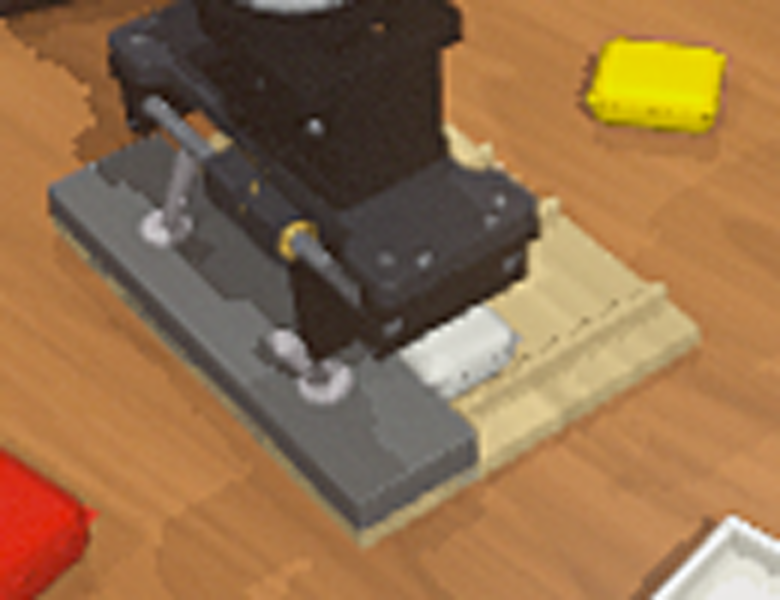

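The left lever has snapped over and the right one is still off. Next I'll retreat back and up.

Emit:
jog_arm(increments=[0.0,-0.015,0,0,0,0.0,-0.04,0,-0.01,0,0.0,-0.07,0,-0.05,0,0.0,-0.1,0,-0.1,0,0.0,-0.12,0,-0.15,0])

```text
t: 7.65
ee_pos: [0.4852, 0.0366, 0.21]
tcp_rot: [3.133, -0.228, -0.001]
contact_force: [0.0, -0.2, 0.4]
width: 0.003
```

Emit:
jog_arm(increments=[0.0,-0.01,0,-0.01,0,0.0,-0.01,0,-0.01,0,0.0,-0.01,0,-0.01,0])

```text
t: 8.02
ee_pos: [0.4767, 0.0378, 0.2174]
tcp_rot: [3.133, -0.228, -0.003]
contact_force: [0.4, 0.4, -0.0]
width: 0.007
```

Run:
```python
from workcell import arm
from h import *
st=arm.state(); rep(st)
c=arm.calibration("wrist"); np.save("w5.npy",c['pose'])
p=arm.camera("wrist"); cv2.imwrite("pics/w5.png",p[:,:,::-1])
p=arm.camera("scene"); cv2.imwrite("pics/s5.png",cv2.resize(p[130:320,140:350,::-1],None,fx=3,fy=3,interpolation=cv2.INTER_CUBIC))
```

```text
t 8.03 pos [0.4767 0.0378 0.2174] dock [-0.0657  0.0604] yawx -0.1453 tilt [-0.002 -0.    -1.   ] F [ 0.35  0.42 -0.01] w 0.007
```

View pics/s5.png

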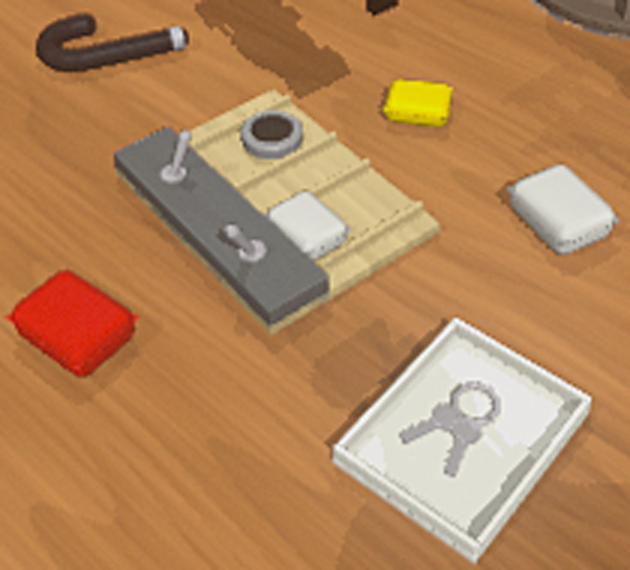

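View pics/w5.png

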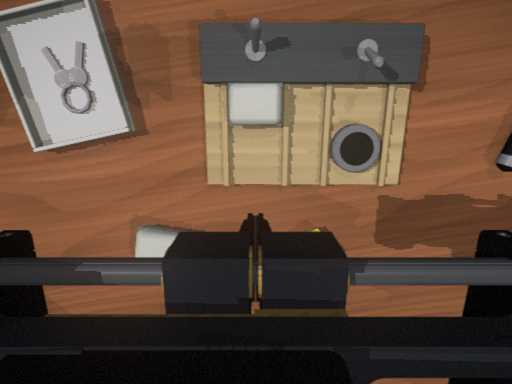

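Run:
```python
from workcell import arm
from h import *
c=arm.calibration("wrist"); c['pose']=np.load("w5.npy")
print('case rear',w2d(onz(c,228,124,.0225)).round(4),w2d(onz(c,282,124,.0225)).round(4),'tipL',w2d(onz(c,255,23,.067)).round(4),'tipR',w2d(onz(c,377,61,.067)).round(4),'pb',w2d(onz(c,356,148,.024)).round(4))
print(arm.finish_job())
```

```text
case rear [-0.0101  0.0917] [-0.0101  0.029 ] tipL [0.0845 0.0603] tipR [ 0.0514 -0.0573] pb [-0.0379 -0.0589]
the job is handed in; nothing more can be done
None
```

I pushed the earbud case along the left channel until it stopped against the console, then flipped the left lever over. I backed the arm clear and handed the job in at about 8 s; no verdict is reported.

| Last check (wrist camera, dock frame) | Measured | Expected |
|---|---|---|
| Case centre, x | about +11 to +13 mm | +12 mm (home) |
| Left lever tip, x | +84.5 mm | about +87 mm (on) |
| Right lever tip, x | +51 mm | about +49 mm (off) |
| Power bank, x / y | -37.9 / -58.9 mm | -37.7 / -58.3 mm (top camera, at the start) |

- **Case:** it looked flat in the pictures throughout. While pressing it home, the tool stalled as the force rose to about 12–15 N.
- **Bystanders:** the tray, keyring and umbrella handle look untouched in the pictures. I did not measure their positions.
- **Contact at the end:** the tool was clear above the dock, with no contact force beyond sensor noise.
- **Disagreement:** the first dock position from the scene and top cameras differed by 5–6 mm. I used the closer wrist-camera fit, whose leftover error was under 2 mm, for all the moves.

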